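# Pick-up oven: put the tin away, shut the drawer, hold the lid half open

## Robot

A 6-joint arm with a two-finger parallel gripper is mounted at the origin on the work surface. World frame = base frame: x ahead of the robot, y to its left, z up, the work surface at z = 0. Lengths are in m, angles in rad, forces in N, time in s.
With the tool pointing down it reaches from about 0.35 to 0.85 m from the base axis. Payload 8.1 kg.
Tool frame: the origin (TCP) lies on the mounting face of the last link; the fingertips stand 186 mm ahead of it and the grasp point (between the pads) lies 167 mm ahead of it; z points along the fingers, y is the direction in which the jaws open and shut (so a half turn about z gives the same grasp; the last joint's range is limited). The gripper opens to 93 mm and grips with 3 to 60 N. Pads are 15 mm wide; open, the fingers measure 128 mm over their backs; the gripper's body (75 mm by 188 mm) begins 65 mm behind the grasp point.
Start: joints at [-1.336, 0.13, 1.488, -0, 1.523, -0.085], TCP at [0.189, -0.57, 0.405] pointing down, gripper open.
Joint ranges: [-2.96, 2.96], [-0.89, 2.26], [0.02, 2.5], [-1.34, 4.48], [0, 2.73], [-2.66, 2.66]. Speed limits (rad/s): [2.39, 2.39, 2.79, 3.14, 3.14, 3.14].

## Interface

Orientations are given as a rotation vector (axis times angle).
In Python, from plant import robot, read_camera, spotter gives the robot as it stands.
- The arm moves only by the tool arm_command, never from a script. Its arguments are lists of equal length, an entry for each row: "xyz": the shift along the world's x, y, z in cm, a list of three; "turn": the turn, a rotation vector about the world's x, y, z in rad, a list of three. A call has 1 to 12 rows; each row shifts and turns the commanded pose from where the row before left it; what a row does not reach is not made up. A row lasts 1/8 s, in which the tool goes at most 62.5 mm and 10.7 degrees, less where a joint would pass 70% of its speed; a pose out of reach is approached as far as the arm can. A call is refused whole if a number of a shift passes 6.25 or a number of a turn 0.188, either way. A call with a gripper value outside its range is refused whole. "gripper" is the finger opening in cm, from 0 to 9.3, set as the call begins (left out, the last holds). The fingers move at their own pace and stop on an object; "force" is the grip in N (left out, the last holds). Time passes only in rows, so rows that do not move let the fingers close. It gives the time, the measured TCP pose, the force and the opening at its end, in the units of the state.
- robot.read_state(): the state, without advancing time (a new reading comes with each control period).
- read_camera(name): name is "scene" or "top" or "wrist"; returns a dict with "frame" (420x560x3 uint8, red, green, blue), "z_map" (420x560 float32, m along the optical axis (not along the pixel's ray), 0 where there is no reading), "fx", "fy", "cx", "cy" (pixels), "eye" and "orientation" of the camera in the world. Camera axes: x right, y down, z forward; pixel columns grow to the right and rows downward; lengths in m; the calibration is good to about 2 mm. The wrist camera is an equidistant fisheye: a pixel r from the principal point sees the ray r / f radians off the axis. A picture is of the moment at which its call begins.
- robot.close_job(): hands the job in, once; it reports no verdict.
Trained networks look in a picture, given as the dict that the camera call returned (one of the last four; its "shot" number tells which), for a name from the list of things; names that differ only in an ending like _2 or _b are one class to them, and where a whole thing is asked for, a point or a joint stands for the part that bears it (a point fixed in the world has none). Each returns a list of dicts, best first, with "confidence" (0 to 1); they miss things now and then, are a little off and sometimes report something else, mostly with a low value. They report only what shows in the picture. A call takes as long as a camera call. They do not tell look-alikes from the thing itself.
- spotter.masks_of(picture, query): "pixels" (420x560 bool, what is visible of it) and "centre" ([row, column] in pixels, amid what is visible of it).
The state is a dict: "t": time; "q": joint angles; "dq": joint speeds; "joint_torque": joint torques, N m; "tool_pos": TCP position; "orientation": TCP orientation; "force": force on the tool from outside, world axes, zero at the start; "wrist_torque": the same for the moment, N m; "opening": finger opening in m.
Only numpy, scipy, OpenCV 4.12 (cv2) and the standard library are available. Lean on these libraries where they do the work, as an engineer would, in place of code of your own. Each camera call takes 0.05 s, during which the arm holds its last target. There are 200 camera calls.

## Task

The glassblower is coming with a gather on the pipe to pick up colour from the small bench oven. Set the flat tin down (do not drop it) in the empty right-hand part of the open drawer under the oven and push the drawer fully shut, out of the way; only then lift the oven's lid and hold it half open, at 45 degrees, for the glassblower. The lid has no stay and must not be let fall: finish while still holding it up with the gripper, steady, and leave the other things on the bench where they are.

Things in the scene. Friction and masses are not known exactly. Their poses are not given: they have to be found in the camera images.
- oven: grey sheet-steel bench oven on a base with one drawer; does not move. Origin: middle of the base's underside, on the bench; x points from its front to its back (away from the robot, turned up to 7 degrees), y to its left as the robot sees it, z up. Base x +-125, y +-180, z 0-55 mm; casing on it x -95 to 125, y +-170, z 55-135; lid on top z 135-165; controller box x -15 to 95, y 172-232, z 25-120.
- oven_front (a point): middle of the front top edge of the base, 125 mm in front of the oven's origin, 55 mm above the bench; axes as the oven's. The shut lid's handle juts out to 53 mm in front of it. The lid's level hinge line runs along the oven's y 250 mm behind this point, 135 mm above the bench (271 mm along the lid's x from the handle's middle, 15 mm below it); the lid's front edge swings up and back, stop at 80 degrees.
- lid: the oven's lid, 344 x 224 x 30 mm, about 0.85 kg. Origin: middle of its handle, a dark round wooden rod 24 mm thick, 64 mm long, jutting from the middle of its front edge (outer end 32 mm out, lid's edge 47 mm in), 150 mm above the bench when shut. Axes as the oven's when shut; x runs along the rod to the lid. The lid's angle is the tilt of its z from vertical. It falls shut from any angle; lifting takes about 4 N.
- drawer (a joint): how far the drawer is out, m: 0 = fully shut, 0.12 to 0.14 at the start. It slides along the oven's x, opening towards the robot, and stays where it is left (about 2 N of friction, light damping). Its front panel is 356 mm wide, 12 mm thick, 5 to 49 mm above the bench; its outer face is 137 mm in front of the oven's origin when shut.
- drawer_bay (a point): moves with the drawer: on the floor (10 mm above the bench) of its empty right-hand part, 65 mm behind the panel's inner face, 105 mm right of the drawer's middle; axes as the oven's. That part is free from 55 mm right to 155 mm left of this point, walls 44 mm above the bench; from above, free from 65 mm in front of the point to 55-75 mm behind, then it runs on under the base (41 mm high inside). Left part: lying glass bars.
- drawer_lip (a point): moves with the drawer: middle of the front edge of the folded lip along the top of the drawer's front; axes as the oven's. The lip is 240 mm wide (y), 6 mm high, centred 46 mm above the bench, and stands 12 mm out from the panel. A good place to push.
- tin: the flat metal tin of colour pieces with slip-on lid, 80 x 54 x 28 mm (its x, y, z), about 0.18 kg; origin at the centre of its underside, z up. Lies flat on the bench to the left or right of the drawer, turned anyhow. Take it across its 54 mm.
- tumbler: bystander: green glass tumbler, about 72 mm across, 95 mm high; origin at the centre of its underside. It, the jar and the tin swap places from start to start.
- jar: bystander: amber glass jar with a steel lid, 64 mm across, 85 mm high; origin at the centre of its underside.
- jacks: bystander: glassblower's steel jacks (big spring tongs), 300 x 75 x 18 mm, lying left of the oven; origin near the middle, on the bench.
- block: bystander: wooden shaping block, a cup 84 mm across and 52 mm high with a handle reaching 210 mm to one side (its +y), far left; origin at the centre of the cup's underside.
There are look-alikes about, which are no part of the job. Of the things like the tin, leave any that is green or orange; of the rest the larger one is meant.

How it is judged:
On the way, in this order (a step that is already met when the one before it is completed fails the run):
1. the tin lies flat in the drawer's right-hand part, let go, the lid still shut (z of tin in the frame of drawer_bay between -0.004 and 0.006 m and y of tin in the frame of drawer_bay between -0.062 and 0.145 m and x of tin in the frame of drawer_bay between -0.06 and 0.15 m and angle between tin's own z axis and vertical below 0.15 rad and contact force between the fingers and tin below 0.1 N and angle between lid's own z axis and vertical below 0.05 rad and linear speed of tin below 0.05 m/s), for 0.2 s.
2. the drawer is fully shut, the lid still shut (value of joint drawer below 0.006 m and angle between lid's own z axis and vertical below 0.05 rad), for 0.2 s.
At the end, for the whole second after the job is handed in: The lid is held by the fingers (contact force over 1 N, nothing else propping it) at 45 degrees, 6 degrees either way, its handle over 300 mm above the bench, steady; the drawer is shut to within 6 mm with the tin lying flat in its right-hand part (angle between lid's own z axis and vertical between 0.68 and 0.89 rad and angular speed of lid below 0.06 rad/s and z of lid in the frame of oven above 0.3 m and contact force between the fingers and lid above 1 N and value of joint drawer below 0.006 m and z of tin in the frame of drawer_bay between -0.004 and 0.006 m and y of tin in the frame of drawer_bay between -0.062 and 0.145 m and x of tin in the frame of drawer_bay between -0.06 and 0.15 m and angle between tin's own z axis and vertical below 0.15 rad and contact force between lid and tumbler below 0.1 N and contact force between lid and jar below 0.1 N and contact force between lid and jacks below 0.1 N and contact force between lid and block below 0.1 N); the arm keeps its last pose, push and grip.
It fails at once if a bystander (tumbler, jar, jacks or block) is shifted by more than 30 mm (distance of any of tumbler, jar, jacks, block from where it was at the start of the episode above 0.03 m).
It fails at once if the tin is dropped: it moves faster than 0.8 m/s with no finger on it (linear speed of tin above 0.8 m/s and contact force between the fingers and tin below 0.05 N).
It fails at once if the lid is let fall: it swings faster than 1.5 rad/s with no finger on it (angular speed of lid above 1.5 rad/s and contact force between the fingers and lid below 0.05 N).
It also fails if it takes over 69 s, if anything falls off the work surface, if the arm or the gripper's body presses on something with over 40 N, if the wrist force passes 120 N, or if a joint passes its speed limit or range.

## Working session

There is one attempt and no reset: what is moved stays moved. The work goes in short steps, Python scripts to look and compute and a tool call to move; the robot and the scene stay as the last step left them, time stands still between calls to the robot, and variables do not carry over. Pictures are saved under pics/ and viewed, about 8 in all and at most 12, crops included, and the job is handed in when it is done.

Besides the shell and the picture viewer there is one more tool, called by a JSON object that holds its "name" and its "arguments", one argument or row to a line. arm_command: Moves the arm, as the interface text tells. Its arguments: {"type":"object","properties":{"xyz":{"type":"array","items":{"type":"array","items":{"type":"number"}}},"turn":{"type":"array","items":{"type":"array","items":{"type":"number"}}},"gripper":{"type":"number"},"force":{"type":"number"}},"required":["xyz","turn"]}

```bash
mkdir -p pics; ls; cat > h.py <<'E'
import numpy as np, cv2
from scipy.spatial.transform import Rotation as R
from plant import robot, read_camera, spotter
def rot(o):
    o=np.array(o,float)
    return o if o.shape==(3,3) else (R.from_rotvec(o) if o.size==3 else R.from_quat(o)).as_matrix()
def cloud(p):
    z=p["z_map"]; v,u=np.indices(z.shape)
    P=np.stack([(u-p["cx"])/p["fx"]*z,(v-p["cy"])/p["fy"]*z,z],-1)
    W=P@rot(p["orientation"]).T+np.array(p["eye"]); W[z==0]=np.nan
    return W
def save(p,n,crop=None,k=1):
    f=p["frame"][:,:,::-1]
    if crop: f=f[crop[0]:crop[1],crop[2]:crop[3]]
    cv2.imwrite("pics/"+n,cv2.resize(f,None,fx=k,fy=k,interpolation=cv2.INTER_CUBIC))
E
python3 - <<'E'
from h import *
s=robot.read_state();print(s)
a=read_camera("top");b=read_camera("scene")
print(a["orientation"],a["eye"],b["eye"])
cv2.imwrite("pics/1.png",cv2.resize(np.vstack([a["frame"],b["frame"]])[:,:,::-1],(400,600))) 
save(a,"top.png",k=1.4);save(b,"scene.png",k=1.4)
for p in (a,b):
    W=cloud(p)
    for q in ["tin","tumbler","jar","jacks","block","lid","drawer","oven"]:
        for m in spotter.masks_of(p,q)[:4]:
            w=W[m["pixels"]];print(q,round(m["confidence"],2),np.round(m["centre"]),m["pixels"].sum(),np.round(np.nanmedian(w,0),3),np.round(np.nanpercentile(w,[3,97],axis=0).ravel(),3))
E
```

```text
pics
{'t': 0.0, 'q': array([-1.33640106e+00,  1.31155758e-01,  1.48926390e+00, -3.45144312e-05,
        1.52299527e+00, -8.54082315e-02]), 'dq': array([ 0.00028548,  0.00081298,  0.00140571, -0.00077206, -0.00104055,
        0.00019332]), 'joint_torque': array([-1.12780352e-03, -5.59846258e+01, -4.91758525e+01,  7.65344454e-02,
        3.55972617e-02, -1.82767712e-04]), 'tool_pos': array([ 0.18858562, -0.56935454,  0.40369881]), 'orientation': array([-3.09972321e+00, -4.99921850e-01,  2.66880630e-04]), 'force': array([-0.14839479, -0.00722325, -0.77315267]), 'wrist_torque': array([-0.04033375,  0.00524561,  0.0480262 ]), 'opening': 0.09294617247896729}
[-2.14572268  2.20664065 -0.10234844] [0.38442414 0.02765184 1.41064604] [0.78406692 0.49435548 1.36056939]
tin 0.92 [259. 404.] 682 [ 0.365 -0.299  0.029] [ 0.326 -0.333  0.002  0.405 -0.266  0.036]
tin 0.71 [254. 443.] 307 [ 0.377 -0.409  0.021] [ 0.359 -0.438  0.012  0.397 -0.384  0.027]
tin 0.66 [318. 402.] 645 [ 0.209 -0.29   0.03 ] [ 0.17  -0.323  0.013  0.247 -0.257  0.035]
tumbler 0.8 [185. 427.] 708 [ 0.566 -0.379  0.053] [ 0.
[... 1068 characters left out ...]
183 [ 0.376 -0.411  0.019] [ 0.352 -0.447  0.001  0.395 -0.383  0.026]
tumbler 0.77 [145. 198.] 512 [ 0.56  -0.367  0.064] [ 0.53  -0.4    0.01   0.591 -0.334  0.098]
jar 0.9 [276. 368.] 431 [0.357 0.317 0.083] [0.325 0.29  0.017 0.375 0.342 0.089]
jacks 0.87 [369. 298.] 697 [0.655 0.407 0.015] [0.552 0.376 0.006 0.829 0.439 0.022]
block 0.55 [339. 369.] 1153 [0.463 0.462 0.051] [0.431 0.405 0.008 0.5   0.635 0.067]
lid 0.56 [240. 195.] 8931 [ 0.735 -0.02   0.166] [ 0.623 -0.194  0.158  0.839  0.135  0.17 ]
drawer 0.58 [219. 262.] 4493 [ 0.508 -0.016  0.022] [ 0.44  -0.189  0.006  0.587  0.135  0.052]
oven 0.76 [237. 216.] 15753 [0.686 0.002 0.162] [ 0.453 -0.19   0.008  0.839  0.182  0.17 ]
```

View pics/top.png

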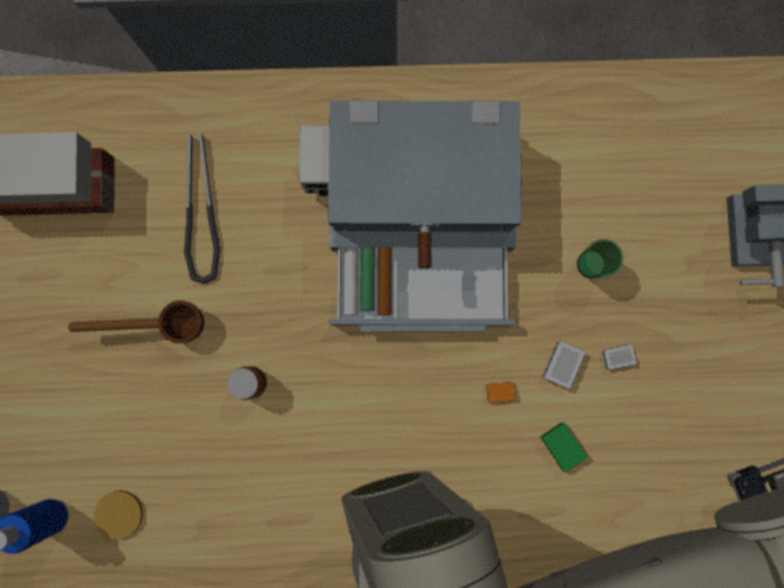

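```bash
python3 - <<'E'
from h import *
a=read_camera("top");save(a,"crop.png",(225,350,360,470),6);W=cloud(a)
# oven yaw via lid rect, handle, tins
m=spotter.masks_of(a,"lid")[0]["pixels"]&(W[...,2]>.155)
pts=W[m][:,:2].astype(np.float32);print("lid rect",cv2.minAreaRect(pts*1000))
Hd=(W[...,2]>.12)&(W[...,2]<.18)&(W[...,0]<.615)&(W[...,0]>.5)&(abs(W[...,1])<.25)
print("handle",Hd.sum(),np.nanmedian(W[Hd],0),np.nanmin(W[Hd],0),np.nanmax(W[Hd],0))
for m in spotter.masks_of(a,"tin"):
    mm=m["pixels"];z=W[...,2];h=np.nanmedian(z[mm]);k=mm&(abs(z-h)<.006)
    print("tin",np.round(m["centre"]),np.round(h,3),cv2.minAreaRect(W[k][:,:2].astype(np.float32)*1000),np.median(a["frame"][k],0))
# panel/lip: z .04-.055, front of the base
z=W[...,2]
for y in np.arange(-.15,.12,.03):
    s=(abs(W[...,1]-y)<.004)&(z>.035)&(z<.062)&(W[...,0]<.52)
    s2=(abs(W[...,1]-y)<.004)&(z>.045)&(z<.065)&(W[...,0]>.52)&(W[...,0]<.66)
    print(round(y,2),np.round([W[s][:,0].min(),W[s][:,0].max(),np.median(z[s])],3),np.round([W[s2][:,0].min(),W[s2][:,0].max()] if s2.any() else 0,3))
E
```

```text
lid rect ((697.906005859375, -33.692840576171875), (345.32049560546875, 303.5127258300781), 88.04438018798828)
handle 245 [ 0.57857392 -0.02922769  0.16113485] [ 0.54603781 -0.04026273  0.14180013] [ 0.61480718 -0.01851073  0.17007917]
tin [320. 402.] 0.03 ((207.68630981445312, -292.6011047363281), (81.34146881103516, 54.58298873901367), 32.2974853515625) [32. 98. 47.]
tin [259. 404.] 0.029 ((365.21844482421875, -300.7198181152344), (54.73567199707031, 79.87663269042969), 64.91622924804688) [123. 123. 123.]
tin [252. 441.] 0.022 ((377.61175537109375, -411.35308837890625), (37.452056884765625, 56.8593635559082), 9.560320854187012) [122. 122. 121.]
tin [278. 357.] 0.02 ((315.90069580078125, -175.99172973632812), (35.4028205871582, 53.763671875), 3.76849365234375) [138.  82.  26.]
tin [208. 300.] 0.015 ((529.9301147460938, -36.04595947265625), (337.9855651855469, 156.4624481201172), 86.38078308105469) [118. 121. 122.]
-0.15 [0.446 0.458 0.049] [0.595 0.625]
-0.12 [0.437 0.458 0.05 ] [0.596 0.626]
-0.09 [0.437 0.459 0.051] [0.598 0.627]
-0.06 [0.438 0.46  0.05 ] [0.6   0.628]
-0.03 [0.439 0.461 0.051] 0
0.0 [0.44  0.462 0.05 ] [0.601 0.631]
0.03 [0.441 0.518 0.05 ] [0.602 0.63 ]
0.06 [0.442 0.519 0.05 ] [0.603 0.633]
0.09 [0.443 0.519 0.047] [0.604 0.633]
0.12 [0.454 0.517 0.04 ] [0.53  0.634]
```

View pics/crop.png

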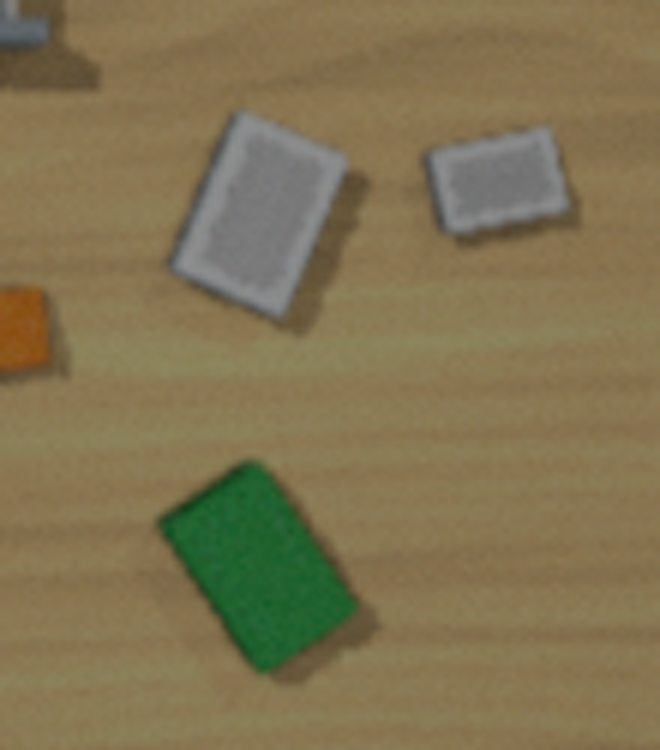

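The candidates for the tin, in top-view pixels (row, column):
- Grey, 80x54 mm, at (259,404).
- Grey, 57x37 mm, at (252,441).
- Green, at (320,402).
- Orange, at (278,357).

The crop confirms that the larger grey one is the tin. It sits at (0.365,-0.301) with its long axis at -25°. I'll grip it about 12 mm towards its near end so the gripper body stays clear of the lid's handle when I set it down.

{"name": "arm_command", "arguments": {
  "xyz": [
    [2.07,3.42,-1.9],
    [2.07,3.42,-1.9],
    [2.07,3.42,-1.9],
    [2.07,3.42,-1.9],
    [2.07,3.42,-1.9],
    [2.07,3.42,-1.9],
    [2.07,3.42,-1.9],
    [2.07,3.42,-1.9],
    [0,0,0],
    [0,0,0]
  ],
  "turn": [
    [0,0,-0.0946],
    [0,0,-0.0946],
    [0,0,-0.0946],
    [0,0,-0.0946],
    [0,0,-0.0946],
    [0,0,-0.0946],
    [0,0,-0.0946],
    [0,0,-0.0946],
    [0,0,0],
    [0,0,0]
  ],
  "gripper": 9.3,
  "force": 30
}}

```text
t: 2.3
tool_pos: [0.3543, -0.2964, 0.2533]
orientation: [3.067, -0.678, 0.001]
force: [0.3, -1.0, -0.8]
opening: 0.0932
```

```bash
python3 - <<'E'
from h import *
s=robot.read_state();M=rot(s["orientation"]);print(s["t"],s["tool_pos"],s["q"],"\n",M)
w=read_camera("wrist");print({k:w[k] for k in("fx","fy","cx","cy")})
# fisheye cloud
z=w["z_map"];v,u=np.indices(z.shape);a=(u-w["cx"])/w["fx"];b=(v-w["cy"])/w["fy"];r=np.hypot(a,b)+1e-9
t=np.tan(np.minimum(r,1.4))/r
W=np.stack([a*t*z,b*t*z,z],-1)@rot(w["orientation"]).T+np.array(w["eye"]);W[z==0]=np.nan
for m in spotter.masks_of(w,"tin")[:4]:
    mm=m["pixels"];h=np.nanmedian(W[mm][:,2]);k=mm&(abs(W[...,2]-h)<.005)
    print(np.round(m["centre"]),m["confidence"],h,cv2.minAreaRect(W[k][:,:2].astype(np.float32)*1000),np.median(w["frame"][k],0))
save(w,"w1.png")
E
```

```text
2.3 [ 0.35433068 -0.2964128   0.25328456] [-8.07533749e-01 -1.18100153e-01  2.02363961e+00 -3.93857902e-04
  1.23516853e+00  1.19844198e+00] 
 [[ 9.06848918e-01 -4.21455719e-01  3.42848701e-04]
 [-4.21455296e-01 -9.06848736e-01 -8.96332755e-04]
 [ 6.88676476e-04  6.68342988e-04 -9.99999540e-01]]
{'fx': 325.19226210127806, 'fy': 325.19226210127806, 'cx': 276.98978190444853, 'cy': 211.59837929775654}
[215. 280.] 0.88 0.028645577783303094 ((362.9267272949219, -301.560302734375), (53.96189880371094, 79.20626831054688), 64.36664581298828) [159. 161. 161.]
[345. 333.] 0.77 0.014696587268789918 ((237.69122314453125, -299.0669250488281), (50.8365478515625, 23.226564407348633), 65.13115692138672) [30.  62.5 36. ]
[136. 409.] 0.64 0.02019850630184715 ((374.97430419921875, -411.9144287109375), (38.791568756103516, 57.11139678955078), 9.695670127868652) [158. 160. 159.]
[333. 176.] 0.55 0.01912411422500017 ((308.3189697265625, -177.93051147460938), (24.203903198242188, 52.29697036743164), 4.352110862731934) [182. 103.  51.]
```

View pics/w1.png

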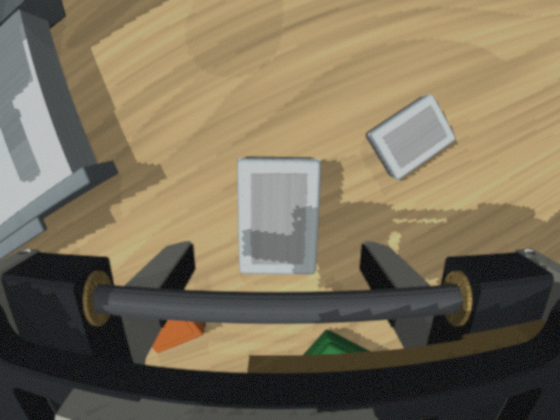

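The wrist view shows the grey tin at pixels (215,280), squared up between the fingers. Wrist and top measurements agree within about 2 mm, so I'll go down and grip.

{"name": "arm_command", "arguments": {
  "xyz": [
    [0,0,-2],
    [0,0,-2],
    [0,0,-1.5],
    [0,0,-0.8],
    [0,0,0]
  ],
  "turn": [
    [0,0,0],
    [0,0,0],
    [0,0,0],
    [0,0,0],
    [0,0,0]
  ]
}}

```text
t: 3.02
tool_pos: [0.354, -0.2961, 0.1895]
orientation: [-3.066, 0.681, 0.001]
force: [-0.2, 0.5, -0.7]
opening: 0.0931
```

{"name": "arm_command", "arguments": {
  "xyz": [
    [0,0,0],
    [0,0,0],
    [0,0,0],
    [0,0,0],
    [0,0,0],
    [0,0,0]
  ],
  "turn": [
    [0,0,0],
    [0,0,0],
    [0,0,0],
    [0,0,0],
    [0,0,0],
    [0,0,0]
  ],
  "gripper": 4.5,
  "force": 30
}}

```text
t: 3.78
tool_pos: [0.3543, -0.2961, 0.1899]
orientation: [3.067, -0.681, 0.0]
force: [-0.4, 0.1, 2.2]
opening: 0.0542
```

{"name": "arm_command", "arguments": {
  "xyz": [
    [0,0,2],
    [0,0,4.5],
    [0,0,4.5],
    [2.1,2.8,0],
    [2.1,2.8,0],
    [2.1,2.8,0],
    [2.1,2.8,0],
    [2.1,2.8,0],
    [2.1,2.8,0],
    [2.2,2.8,0],
    [0,0,0],
    [0,0,0]
  ],
  "turn": [
    [0,0,0],
    [0,0,0],
    [0,0,0],
    [0,0,0.0573],
    [0,0,0.0573],
    [0,0,0.0573],
    [0,0,0.0573],
    [0,0,0.0573],
    [0,0,0.0573],
    [0,0,0.0573],
    [0,0,0],
    [0,0,0]
  ]
}}

```text
t: 5.28
tool_pos: [0.5018, -0.1001, 0.2992]
orientation: [3.141, -0.057, -0.002]
force: [-0.8, -0.2, -1.3]
opening: 0.0539
```

```bash
cat >> h.py <<'E'
def wcloud(w):
    z=w["z_map"];v,u=np.indices(z.shape);a=(u-w["cx"])/w["fx"];b=(v-w["cy"])/w["fy"];r=np.hypot(a,b)+1e-9
    t=np.tan(np.minimum(r,1.4))/r
    W=np.stack([a*t*z,b*t*z,z],-1)@rot(w["orientation"]).T+np.array(w["eye"]);W[z==0]=np.nan
    return W
E
python3 - <<'E'
from h import *
s=robot.read_state();M=rot(s["orientation"]);print(s["tool_pos"],s["opening"],s["force"],np.round(M,3))
w=read_camera("wrist");W=wcloud(w);save(w,"w2.png")
z=W[...,2]
for y in (-.15,-.12,-.08,-.05):
    k=(abs(W[...,1]-y)<.003)&(z>.035)&(z<.062)
    if k.any(): print(y,np.sort(np.round(W[k][:,0],3))[[0,-1]])
    k2=k&(W[...,0]<.48)
    if k2.any(): print("  panel",np.round(np.percentile(W[k2][:,0],[0,5,95,100]),3))
E
```

```text
[ 0.50184238 -0.1000985   0.29920042] 0.053867650921964064 [-0.8137787  -0.1529074  -1.32756055] [[ 0.999 -0.036 -0.001]
 [-0.036 -0.999 -0.   ]
 [-0.001  0.    -1.   ]]
-0.15 [0.593 0.623]
-0.12 [0.593 0.624]
-0.08 [0.595 0.625]
-0.05 [0.595 0.626]
```

View pics/w2.png

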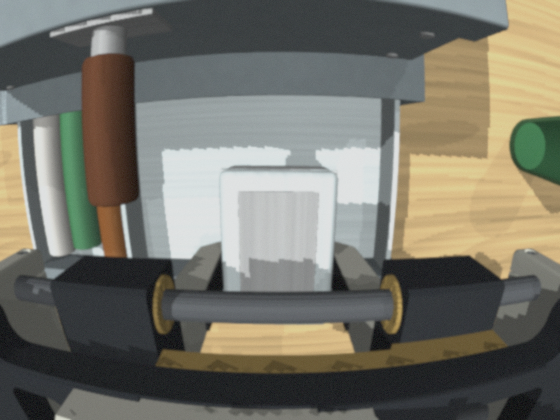

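The tin is held squarely over the drawer's empty right-hand part, with the lid's handle (130,110) well to its left. Going down now.

{"name": "arm_command", "arguments": {
  "xyz": [
    [0,0,-2],
    [0,0,-2],
    [0,0,-2],
    [0,0,-1.5],
    [0,0,-1],
    [0,0,-0.7],
    [0,0,-0.4],
    [0,0,-0.25],
    [0,0,0],
    [0,0,0]
  ],
  "turn": [
    [0,0,0],
    [0,0,0],
    [0,0,0],
    [0,0,0],
    [0,0,0],
    [0,0,0],
    [0,0,0],
    [0,0,0],
    [0,0,0],
    [0,0,0]
  ]
}}

```text
t: 6.58
tool_pos: [0.5025, -0.1, 0.2016]
orientation: [3.141, -0.056, 0.001]
force: [0.7, 0.3, -1.4]
opening: 0.0537
```

{"name": "arm_command", "arguments": {
  "xyz": [
    [0,0,-0.1],
    [0,0,-0.05],
    [0,0,0]
  ],
  "turn": [
    [0,0,0],
    [0,0,0],
    [0,0,0]
  ]
}}

```text
t: 6.95
tool_pos: [0.5023, -0.1, 0.1999]
orientation: [3.141, -0.056, 0.0]
force: [-0.6, 0.5, 1.4]
opening: 0.0538
```

{"name": "arm_command", "arguments": {
  "xyz": [
    [0,0,0],
    [0,0,0],
    [0,0,0],
    [0,0,0],
    [0,0,0]
  ],
  "turn": [
    [0,0,0],
    [0,0,0],
    [0,0,0],
    [0,0,0],
    [0,0,0]
  ],
  "gripper": 6.4
}}

```text
t: 7.58
tool_pos: [0.5023, -0.1, 0.1997]
orientation: [3.141, -0.056, 0.0]
force: [0.5, 0.4, -0.5]
opening: 0.0642
```

{"name": "arm_command", "arguments": {
  "xyz": [
    [0,0,2],
    [0,0,4],
    [0,0,6],
    [-2.6,0,0],
    [-3.9,-2.5,0],
    [-3.9,-2.5,0],
    [0,0,0],
    [0,0,0]
  ],
  "turn": [
    [0,0,0],
    [0,0,0],
    [0,0,0],
    [0,0,0],
    [0,0,0],
    [0,0,0],
    [0,0,0],
    [0,0,0]
  ]
}}

```text
t: 8.57
tool_pos: [0.3985, -0.1501, 0.3201]
orientation: [3.141, -0.058, 0.002]
force: [-0.3, -0.1, -0.6]
opening: 0.0641
```

```bash
python3 - <<'E'
from h import *
s=robot.read_state();print(s["tool_pos"])
w=read_camera("wrist");W=wcloud(w);save(w,"w3.png")
for m in spotter.masks_of(w,"tin")[:4]:
    mm=m["pixels"];h=np.nanmedian(W[mm][:,2]);k=mm&(abs(W[...,2]-h)<.005)
    print(np.round(m["centre"]),m["confidence"],h,cv2.minAreaRect(W[k][:,:2].astype(np.float32)*1000))
z=W[...,2]
for y in (-.14,-.12,-.1,-.08,-.05):
    k=(abs(W[...,1]-y)<.003)&(z>.04)&(z<.058)&(W[...,0]<.5)
    if k.any(): print(y,np.round([W[k][:,0].min(),W[k][:,0].max(),np.median(z[k])],3))
E
```

```text
[ 0.39848798 -0.15005145  0.32006121]
[ 81. 213.] 0.87 0.03875480282500604 ((511.8062438964844, -100.53378295898438), (54.64670944213867, 78.56651306152344), 87.1273193359375)
[220. 511.] 0.79 0.019748518760028422 ((375.6983337402344, -411.2163391113281), (38.252899169921875, 57.78164291381836), 8.013325691223145)
[279. 304.] 0.68 0.018392409002013776 ((321.8171081542969, -175.88247680664062), (19.87359046936035, 53.372047424316406), 2.564276933670044)
[10. 51.] 0.5 0.15622818374283073 ((547.508056640625, -30.646503448486328), (23.282363891601562, 11.103425979614258), 81.51432800292969)
-0.14 [0.432 0.456 0.049]
-0.12 [0.433 0.496 0.049]
-0.1 [0.433 0.5   0.049]
-0.08 [0.434 0.492 0.049]
-0.05 [0.435 0.459 0.049]
```

View pics/w3.png

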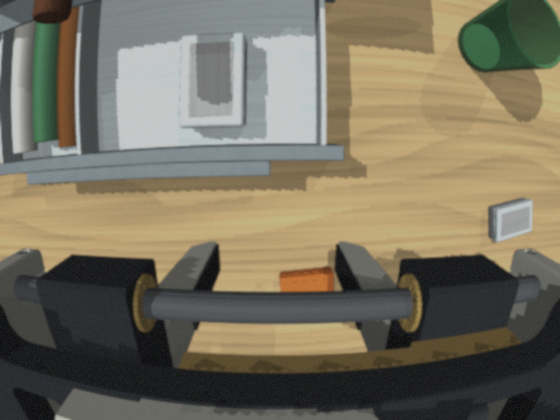

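{"name": "arm_command", "arguments": {
  "xyz": [
    [0,0,-4],
    [0,0,-4],
    [0,0,-2.4],
    [0.5,0,0],
    [1,0,0],
    [1,0,0],
    [1.3,0,0],
    [1.5,0,0],
    [1.5,0,0],
    [1.5,0,0],
    [1.5,0,0],
    [1.5,0,0]
  ],
  "turn": [
    [0,0,0],
    [0,0,0],
    [0,0,0],
    [0,0,0],
    [0,0,0],
    [0,0,0],
    [0,0,0],
    [0,0,0],
    [0,0,0],
    [0,0,0],
    [0,0,0],
    [0,0,0]
  ]
}}

```text
t: 10.18
tool_pos: [0.5124, -0.1502, 0.216]
orientation: [3.14, -0.056, 0.0]
force: [-2.3, -2.0, 0.6]
opening: 0.0642
```

{"name": "arm_command", "arguments": {
  "xyz": [
    [1.3,0,0],
    [1,0,0],
    [0.8,0,0],
    [0.5,0,0],
    [0.3,0,0],
    [0,0,0]
  ],
  "turn": [
    [0,0,0],
    [0,0,0],
    [0,0,0],
    [0,0,0],
    [0,0,0],
    [0,0,0]
  ]
}}

```text
t: 10.92
tool_pos: [0.5505, -0.1499, 0.2158]
orientation: [-3.141, 0.056, -0.001]
force: [-0.9, -0.1, -0.1]
opening: 0.0639
```

{"name": "arm_command", "arguments": {
  "xyz": [
    [0.5,0,0],
    [0.4,0,0],
    [0.2,0,0],
    [0.2,0,0],
    [0,0,0]
  ],
  "turn": [
    [0,0,0],
    [0,0,0],
    [0,0,0],
    [0,0,0],
    [0,0,0]
  ]
}}

```text
t: 11.55
tool_pos: [0.5615, -0.1501, 0.2156]
orientation: [-3.141, 0.055, 0.011]
force: [-19.3, -0.5, 14.9]
opening: 0.0637
```

{"name": "arm_command", "arguments": {
  "xyz": [
    [-4,0,0],
    [-4,0,2.4],
    [-3.5,3,4],
    [-3.5,3,4],
    [-3.2,3,3],
    [0,3.8,0],
    [0,0,0],
    [0,0,0],
    [0,0,0],
    [0,0,0]
  ],
  "turn": [
    [0,0,0],
    [0,0,0],
    [0,0,0],
    [-0.0045,-0.131,0],
    [-0.0045,-0.131,0],
    [-0.0045,-0.131,0],
    [-0.0045,-0.131,0],
    [-0.0045,-0.131,0],
    [-0.0045,-0.131,0],
    [0,0,0]
  ]
}}

```text
t: 12.8
tool_pos: [0.3984, -0.0307, 0.3402]
orientation: [2.916, -0.054, 1.138]
force: [0.0, -0.1, -1.0]
opening: 0.0642
```

```bash
python3 - <<'E'
from h import *
s=robot.read_state();print(s["tool_pos"],s["q"],np.round(rot(s["orientation"]),3))
def rod(W,xm):
    k=(W[...,2]>.13)&(W[...,2]<.18)&(W[...,0]<xm)&(W[...,0]>.52)&(abs(W[...,1]+.03)<.03)
    w=W[k];print("handle",k.sum(),np.round([w.min(0),np.median(w,0),w.max(0)],4).tolist())
    for x in(.56,.58,.6):
        j=w[abs(w[:,0]-x)<.006]
        if len(j): print("  ",x,np.round(np.percentile(j[:,1],[3,97]).mean(),4),np.round(j[:,2].max(),4))
def lip(W):
    z=W[...,2]
    for y in (-.12,-.09,.03,.06):
        k=(abs(W[...,1]-y)<.004)&(z>.035)&(z<.053)&(W[...,0]<.6)&(W[...,0]>.5)
        k2=(abs(W[...,1]-y)<.004)&(z>.053)&(z<.062)&(W[...,0]<.64)&(W[...,0]>.5)
        print("lip",y,np.round(W[k][:,0].min(),3) if k.any() else None,"base",np.round(W[k2][:,0].min(),3) if k2.any() else None)
w=read_camera("wrist");W=wcloud(w);save(w,"w4.png");rod(W,.62);lip(W)
a=read_camera("top");A=cloud(a);rod(A,.615);lip(A)
b=read_camera("scene");B=cloud(b);rod(B,.61);lip(B);save(b,"s4.png",k=1.4)
E
```

```text
[ 0.39840992 -0.03070929  0.34017993] [-0.28813595 -0.89186569  2.47585777  0.22995374  0.84317765  1.23058705] [[ 0.735 -0.036  0.677]
 [-0.028 -0.999 -0.023]
 [ 0.677 -0.002 -0.736]]
handle 3066 [[0.5426, -0.0563, 0.1369], [0.5767, -0.0315, 0.1595], [0.62, -0.0069, 0.1643]]
   0.56 -0.03 0.1643
   0.58 -0.0305 0.1638
   0.6 -0.0312 0.1639
lip -0.12 0.593 base 0.593
lip -0.09 0.571 base 0.594
lip 0.03 0.598 base 0.597
lip 0.06 0.588 base 0.599
handle 247 [[0.5459, -0.0403, 0.1427], [0.5789, -0.0291, 0.1611], [0.6149, -0.0186, 0.1708]]
   0.56 -0.0289 0.169
   0.58 -0.0295 0.169
   0.6 -0.0301 0.1681
lip -0.12 0.572 base 0.574
lip -0.09 0.573 base 0.575
lip 0.03 0.58 base 0.579
lip 0.06 0.58 base 0.582
handle 172 [[0.5414, -0.0408, 0.1425], [0.5771, -0.0253, 0.1596], [0.6097, -0.0163, 0.168]]
   0.56 -0.0285 0.1652
   0.58 -0.0277 0.1661
   0.6 -0.0298 0.168
lip -0.12 0.57 base 0.592
lip -0.09 0.57 base 0.592
lip 0.03 0.573 base 0.578
lip 0.06 0.575 base 0.592
```

View pics/w4.png

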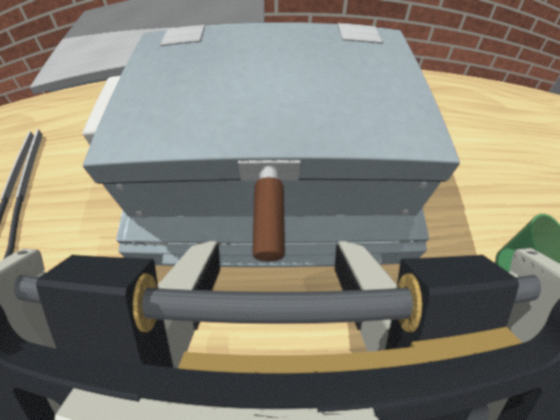

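The lid is shut, and its handle is centred between the fingers at pixels (215,268). The drawer lip sits about 23 mm in front of the base, against 24 mm when fully shut, and I felt the stop. Joint 2 is at its lower limit, so I'll move forward, away from it, onto the handle.

{"name": "arm_command", "arguments": {
  "xyz": [
    [1.6,0.1,-1.6],
    [1.6,0.1,-1.7],
    [1.6,0.1,-1.7],
    [1.2,0.1,-1.2],
    [0.5,0.05,-0.5],
    [0,0,0],
    [0,0,0]
  ],
  "turn": [
    [0,0,0],
    [0,0,0],
    [0,0,0],
    [0,0,0],
    [0,0,0],
    [0,0,0],
    [0,0,0]
  ]
}}

```text
t: 13.82
tool_pos: [0.4639, -0.0263, 0.2753]
orientation: [2.913, -0.053, 1.141]
force: [0.8, -1.0, 0.6]
opening: 0.0639
```

```bash
python3 - <<'E'
from h import *
s=robot.read_state();M=rot(s["orientation"]);print(s["t"],s["tool_pos"],s["q"],s["force"],np.round(M,3),"grasp",s["tool_pos"]+.167*M[:,2])
E
```

```text
13.825 [ 0.46385079 -0.02634771  0.27527402] [-0.21885586 -0.5044061   2.38134635  0.24438723  0.53959002  1.22572299] [ 0.79281431 -0.99092873  0.5500889 ] [[ 0.733 -0.036  0.679]
 [-0.027 -0.999 -0.024]
 [ 0.679 -0.001 -0.734]] grasp [ 0.5772179  -0.03029452  0.15271252]
```

{"name": "arm_command", "arguments": {
  "xyz": [
    [0,0,-0.2],
    [0,0,0]
  ],
  "turn": [
    [0,0,0],
    [0,0,0]
  ]
}}

```text
t: 14.08
tool_pos: [0.4636, -0.0263, 0.2726]
orientation: [2.914, -0.053, 1.141]
force: [-0.4, -0.5, 0.3]
opening: 0.0644
```

{"name": "arm_command", "arguments": {
  "xyz": [
    [0,0,0],
    [0,0,0],
    [0,0,0],
    [0,0,0],
    [0,0,0],
    [0,0,0],
    [0,0,0]
  ],
  "turn": [
    [0,0,0],
    [0,0,0],
    [0,0,0],
    [0,0,0],
    [0,0,0],
    [0,0,0],
    [0,0,0]
  ],
  "gripper": 1.5,
  "force": 40
}}

```text
t: 14.95
tool_pos: [0.4638, -0.0263, 0.2724]
orientation: [2.914, -0.053, 1.14]
force: [0.5, -0.2, -0.7]
opening: 0.0233
```

```bash
python3 - <<'E'
from h import *
s=robot.read_state();M=rot(s["orientation"]);p=s["tool_pos"];print(s["opening"],s["force"],p,p+.167*M[:,2])
y=np.array([.0345,.9994,0]);x=np.array([.9994,-.0345,0])
H=np.array([.5765,-.030,.135])+.271*x
q=[H+R.from_rotvec(y*t).apply(p-H) for t in np.linspace(0,.785,25)]
print(np.round(np.diff(q,axis=0)*100,2).tolist(), q[-1])
E
```

```text
0.023315020759846348 [ 0.49659883 -0.16424917 -0.67982659] [ 0.46376196 -0.02629435  0.27237543] [ 0.57701156 -0.03021951  0.14970464]
[[0.47, -0.02, 1.25], [0.51, -0.02, 1.23], [0.55, -0.02, 1.21], [0.59, -0.02, 1.2], [0.63, -0.02, 1.18], [0.67, -0.02, 1.15], [0.7, -0.02, 1.13], [0.74, -0.03, 1.11], [0.78, -0.03, 1.08], [0.81, -0.03, 1.06], [0.85, -0.03, 1.03], [0.88, -0.03, 1.0], [0.91, -0.03, 0.97], [0.94, -0.03, 0.94], [0.97, -0.03, 0.91], [1.0, -0.03, 0.88], [1.03, -0.04, 0.85], [1.06, -0.04, 0.81], [1.08, -0.04, 0.78], [1.11, -0.04, 0.74], [1.13, -0.04, 0.7], [1.15, -0.04, 0.67], [1.17, -0.04, 0.63], [1.19, -0.04, 0.59]] [ 0.67304001 -0.03351877  0.50345486]
```

The rod is gripped: the opening is 23.3 mm and there is no side force. Now the lifting arc, which turns the tool together with the lid.

{"name": "arm_command", "arguments": {
  "xyz": [
    [0.47,-0.02,1.25],
    [0.51,-0.02,1.23],
    [0.55,-0.02,1.21],
    [0.59,-0.02,1.2],
    [0.63,-0.02,1.18],
    [0.67,-0.02,1.15],
    [0.7,-0.02,1.13],
    [0.74,-0.03,1.11]
  ],
  "turn": [
    [0.0011,0.0327,0],
    [0.0011,0.0327,0],
    [0.0011,0.0327,0],
    [0.0011,0.0327,0],
    [0.0011,0.0327,0],
    [0.0011,0.0327,0],
    [0.0011,0.0327,0],
    [0.0011,0.0327,0]
  ]
}}

```text
t: 15.95
tool_pos: [0.5125, -0.028, 0.3666]
orientation: [3.043, -0.055, 0.748]
force: [3.3, -0.5, -3.8]
opening: 0.0229
```

{"name": "arm_command", "arguments": {
  "xyz": [
    [0.78,-0.03,1.08],
    [0.81,-0.03,1.06],
    [0.85,-0.03,1.03],
    [0.88,-0.03,1.0],
    [0.91,-0.03,0.97],
    [0.94,-0.03,0.94],
    [0.97,-0.03,0.91],
    [1.0,-0.03,0.88]
  ],
  "turn": [
    [0.0011,0.0327,0],
    [0.0011,0.0327,0],
    [0.0011,0.0327,0],
    [0.0011,0.0327,0],
    [0.0011,0.0327,0],
    [0.0011,0.0327,0],
    [0.0011,0.0327,0],
    [0.0011,0.0327,0]
  ]
}}

```text
t: 16.95
tool_pos: [0.5838, -0.0303, 0.4451]
orientation: [3.119, -0.056, 0.343]
force: [-2.6, 0.4, -2.0]
opening: 0.0229
```

{"name": "arm_command", "arguments": {
  "xyz": [
    [1.03,-0.04,0.85],
    [1.06,-0.04,0.81],
    [1.08,-0.04,0.78],
    [1.11,-0.04,0.74],
    [1.13,-0.04,0.7],
    [1.15,-0.04,0.67],
    [1.17,-0.04,0.63],
    [1.19,-0.04,0.59],
    [0,0,0],
    [0,0,0],
    [0,0,0]
  ],
  "turn": [
    [0.0011,0.0327,0],
    [0.0011,0.0327,0],
    [0.0011,0.0327,0],
    [0.0011,0.0327,0],
    [0.0011,0.0327,0],
    [0.0011,0.0327,0],
    [0.0011,0.0327,0],
    [0.0011,0.0327,0],
    [0,0,0],
    [0,0,0],
    [0,0,0]
  ]
}}

```text
t: 18.32
tool_pos: [0.6728, -0.0332, 0.503]
orientation: [-3.14, 0.056, 0.062]
force: [-2.8, 3.2, 0.1]
opening: 0.023
```

```bash
python3 - <<'E'
from h import *
s=robot.read_state();M=rot(s["orientation"]);print(s["t"],s["tool_pos"],s["force"],s["opening"],"grasp",s["tool_pos"]+.167*M[:,2],np.abs(s["dq"]).max())
for c in("scene","top"):
    b=read_camera(c);B=cloud(b)
    if c=="scene": save(b,"s5.png",k=1.4)
    k=(B[...,2]>.18)&(B[...,2]<.29)&(B[...,0]>.7)&(B[...,0]<.84)&(abs(B[...,1]+.035)<.16)
    for sl in ((B[...,1]<-.1),(B[...,1]>.04)):
        w=B[k&sl]
        if len(w)<50: continue
        q=w-np.median(w,0);q=q[np.abs(q[:,2])<.1];n=np.linalg.svd(q,full_matrices=False)[2][2];print(c,len(w),n,"tilt",np.degrees(np.arccos(abs(n[2]))))
    z=B[...,2]
    for y in (-.12,-.09,.03,.06):
        k=(abs(B[...,1]-y)<.004)&(z>.035)&(z<.062)&(B[...,0]<.64)&(B[...,0]>.5)
        print(y,np.round(B[k][:,0].min(),3) if k.any() else None)
    for q in("tumbler","jar","jacks","block"):
        m=spotter.masks_of(b,q)
        if m: print(q,np.round(np.nanmedian(B[m[0]["pixels"]],0),3))
E
```

```text
18.325 [ 0.67276384 -0.03318558  0.50302196] [-2.84996243  3.23163573  0.07366577] 0.022986650300581134 grasp [ 0.66614175 -0.03297532  0.33615344] 0.00205564848294771
scene 1160 [ 0.70435727 -0.01926884  0.70958406] tilt 44.79891630685791
scene 1200 [-0.70605773  0.01932611 -0.70789052] tilt 44.93645968952018
-0.12 0.57
-0.09 0.57
0.03 0.573
0.06 0.575
jar [0.356 0.318 0.082]
jacks [0.641 0.401 0.014]
block [0.463 0.465 0.051]
top 312 [ 0.70894326 -0.01580145  0.70508848] tilt 45.16330729965445
top 798 [-0.70607779  0.02127284 -0.70781467] tilt 44.94261171066047
-0.12 0.588
-0.09 0.592
0.03 0.606
0.06 None
tumbler [ 0.568 -0.379  0.053]
jar [0.35  0.305 0.085]
jacks [0.671 0.411 0.016]
block [0.467 0.464 0.051]
```

View pics/s5.png

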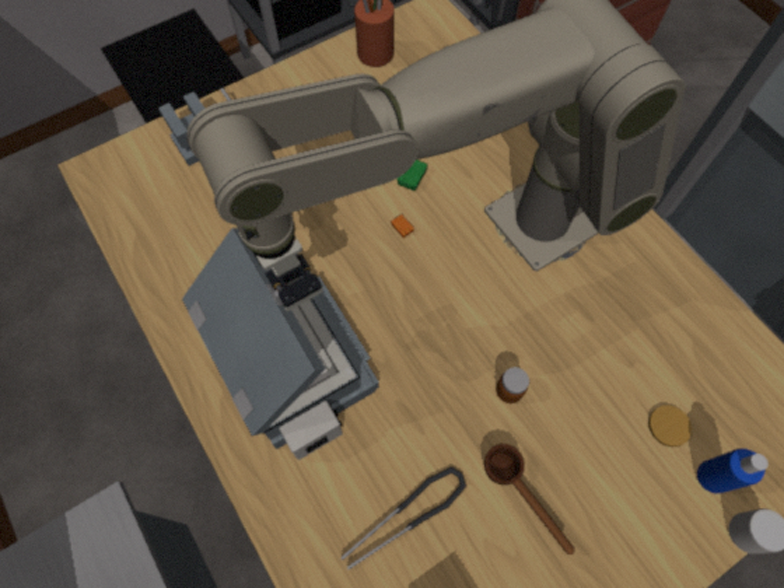

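The lid is held at 45°, and the jar, jacks and block stand where they were. The scene camera still puts the drawer lip at 0.570–0.575, as it did right after shutting, so I'm handing in.

```bash
python3 -c "
from plant import robot
print(robot.close_job())"
```

```text
the job is handed in; nothing more can be done
None
```

I set the larger grey tin down in the drawer's right-hand part, pushed the drawer shut, then lifted the lid to 45° and handed in while still gripping its handle. No verdict came back; the clock stood at about 18.3 s of the 69 s at my last checks.

What the last checks showed:
- **Lid:** four plane fits, two per camera, gave a tilt of 44.8–45.2°. The handle is at about 336 mm, the grip opening is 23 mm on the rod, and the arm is still.
- **Drawer:** the push met the stop at 19 N. From the cameras, its lip was about 23 mm in front of the base, against 24 mm when fully shut. The scene camera reads the same lip position after the lift; the top camera's last reading of the lip was blocked by the arm.
- **Tin:** it lay flat before the drawer was shut, centred near (0.512, -0.101) with its top at 39 mm. I could not see it once the drawer was closed.
- **Bystanders:** the jar, block and tumbler are within a few mm of their starting positions. The tumbler shows only in the top view. The jacks' median reading differs by 6–14 mm between pictures, which I take as mask noise because the arm never went near them.

- **Joint limit:** before the lid grasp, joint 2 stopped at its lower limit (-0.892 read, -0.89 listed), so the tool tilted 42.6° instead of the planned 45°. I moved straight off the limit and nothing was reported, but I can't rule out that it counts as passing the range.

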